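Click the jar rack's sliding stop into its catch

ROBOT

A 6-joint arm with a two-finger parallel gripper is mounted at the origin on a cart in front of the work surface, level with it; the furniture and walls round the work are solid. World frame = base frame: x ahead of the robot, y to its left, z up, the work surface at z = 0. Lengths are in m, angles in rad, forces in N, time in s.
With the tool pointing down it reaches from about 0.325 to 0.775 m from the base axis. Payload 5.5 kg.
Tool frame: the origin (TCP) lies at the very end of the fingers, on their centre line; the grasp point (between the pads) lies 19 mm behind it; z points along the fingers, y is the line along which they close (so a half turn about z gives the same grasp; the last joint's range is limited). The gripper opens to 85 mm and grips with 20 to 120 N. Pads are 22 mm wide; open, the fingers measure 114 mm over their backs; the gripper's body (76 mm by 85 mm) begins 54 mm behind the grasp point. The pads swing forward as they close: fully open they stand 13 mm farther back than shut.
Start: joints at [1.173, 0.091, 1.231, -0, 1.82, -0.057], TCP at [0.201, 0.566, 0.231] pointing down, gripper open.
Joint ranges: [-2.87, 2.87], [-0.86, 2.18], [0.17, 2.46], [-1.51, 4.65], [0.06, 2.69], [-2.65, 2.65]. Speed limits (rad/s): [2.57, 2.57, 3.01, 3.14, 3.14, 3.14].

INTERFACE

Orientations are given as a unit quaternion [x, y, z, w].
In Python, from workcell import robot gives the robot as it stands. The module is installed in compiled form; this text tells all that it offers.
- The arm moves only by the shell command python3 -m creep 'ROWS' [FORCE]. ROWS is JSON, a list of rows, each a list of 7 numbers: the shift along the world's x, y, z each as a share of 120 mm, from -1 to 1, then the turn, a rotation vector about the world's x, y, z each as a share of 90 degrees, from -1 to 1, then the opening, from 0 (shut) to 1 (fully open). In form: [[dx, dy, dz, wx, wy, wz, claw], ...]. A call has 1 to 10 rows; each row is the pose to reach, as a shift and turn from the pose commanded when the call began; what a row does not reach only later rows make up. A row lasts 1/12 s, in which the tool goes at most 41.7 mm and 7.16 degrees, less where a joint would pass 70% of its speed; a pose out of reach is approached as far as the arm can. A call with a number of a shift or a turn outside -1 to 1 is refused whole. A call with a gripper value outside its range is refused whole. The fingers move at their own pace and stop on an object; FORCE is the grip in N (left out, the last holds). Time passes only in rows, so rows that repeat a pose let the fingers close. It gives the time, the measured TCP pose, the force, the opening and the grip force at its end, in the units of the state.
- robot.read_state(): the state, without advancing time (a new reading comes with each control period).
- robot.read_camera(name): name is "side" or "top"; returns a dict with "color" (400x640x3 uint8, red, green, blue), "K" (3x3 intrinsics, pixels), "k1" (the pictures are not rectified: a ray, as slopes to the right and down, at radius r is drawn at 1 + k1 r^2 times it, then the intrinsics apply), "world_to_cam" (4x4, takes a point from world to camera coordinates). Camera axes: x right, y down, z forward; pixel columns grow to the right and rows downward; lengths in m; the calibration is good to about 2 mm. A picture is of the moment at which its call begins. There is no depth.
- robot.sign_off(): hands the job in; it is judged then, once.
The state is a dict: "t": time; "q": joint angles; "joint_velocities": joint speeds; "joint_efforts": joint torques, N m; "tcp_pos": TCP position; "ee_rot": TCP orientation; "contact_force": force on the tool from outside, world axes, zero at the start; "ft_torque": the same for the moment, N m; "finger_gap": opening from 0.0 (shut) to 1.0 (fully open); "grip_force": force on a finger pad.
Only numpy, scipy, OpenCV 4.12 (cv2) and the standard library are available. Lean on these libraries where they do the work, as an engineer would, in place of code of your own. Each camera call takes 0.05 s, during which the arm holds its last target. There are 200 camera calls.

TASK

Close up the spice rack: push the sliding stop along its rail toward the jars until it drops into the catch on the rail (you feel it click), and leave it seated there. Only push it, from its open wooden side: do not pinch it, pull it or touch its cork face, do not push it on through the catch, and leave the jars, the pepper mill and the tin where they stand.

Things in the scene. Friction and masses are not known exactly. Their poses are not given: they have to be found in the camera images.
- rack: Fixed wooden tray on the worktop, 100 (x) x 370 (y) x 30 mm high, floor 10 mm thick. Origin: centre of its underside; z up. Its y axis runs along its length, from the empty end toward the jars. A steel rail 8 mm wide, top 36 mm above the worktop, lies on its near (-x) wall; the rail's black end blocks are 44 mm high.
- stop (a joint): The stop's travel along the rack's +y, m: 0 = empty end (panel's mid-thickness at rack y = -0.140), growing toward the jars, at most 0.19. It stays where it is left. Sliding takes about 1 N, the catch's first rib about 7 to 10 N; then the force dips as the stop jumps a few mm ahead into the catch. The second, taller rib yields only at about 35 to 45 N.
- stop_push (a point): Point on the stop's open face (rack -y), mid-width, 100 mm above the worktop; push here toward rack +y. Axes as the rack's. The stop: upright wooden panel 10 mm thick, 92 mm wide (rack x -36 to +56 mm), top at 118 mm. On the near rail it has a black steel saddle (24 mm wide, pin to 61 mm high) that reaches 15 mm behind the open face.
- stop_pad (a point): Centre of the outer face of the cork facing (4 mm thick, 80 x 66 mm) on the side of the stop's panel that looks at the jars; not to be touched. 78 mm above the worktop. Axes as the rack's.
- clip: The catch: a small dark steel clip, 12 x 34 mm, fixed on the near rail at a place that varies, with two bright round ribs across the rail, the lower at its y = -5.8 mm, the taller at y = +7.4 mm. Axes as the rack's; origin at rack x = 0, worktop height, at the y of the panel's mid-thickness when the stop is seated.
- clip_seat (a point): Where stop_push lies when the stop is seated in the catch. Axes as the rack's. The first rib is met about 11 mm before this and its crest lies 5.8 mm before it; from 2 mm beyond the crest the stop springs in by itself.
- jar_1: Loose glass spice jar, 45 mm diameter, 106 mm high, standing in the tray nearest the catch, about 12 to 16 mm beyond the cork face of the seated stop. Origin: centre of its underside. Leave alone.
- jar_2: Loose spice jar, 45 mm diameter, 106 mm high, standing second in the row. Origin: centre of its underside. Leave alone.
- jar_3: Loose spice jar, 43 mm diameter, 109 mm high, standing third in the row. Origin: centre of its underside. Leave alone.
- pepper_mill: Loose wooden pepper mill, 58 mm diameter, 170 mm high, behind the rack. Origin: centre of its underside. Leave alone.
- tin: Loose small tin, 58 mm diameter, 72 mm high, behind the rack. Origin: centre of its underside. Leave alone.

How it is judged:
By the outcome, as a careful person would: the job done as asked, in the order asked, and still so for the second after the job is handed in, with the robot touching nothing.
It also fails if it takes over 51 s, if anything falls off the work surface, if the arm or the gripper's body presses on something with over 40 N, if the wrist force passes 120 N, or if a joint passes its speed limit or range.

## Working session

There is one attempt and no reset: what is moved stays moved. The work goes in short steps, Python scripts to look and compute and a shell command to move; the robot and the scene stay as the last step left them, time stands still between calls to the robot, and variables do not carry over. Pictures are saved under pics/ and viewed, at most 10 in all, crops included, and the job is handed in when it is done.

```bash
mkdir -p pics
cat > h.py <<'E'
import numpy as np, cv2
from workcell import robot
def ray(c,u,v):
    K=c["K"];k=c["k1"];x=(u-K[0][2])/K[0][0];y=(v-K[1][2])/K[1][1]
    a,b=x,y
    for _ in range(20):
        s=1+k*(a*a+b*b);a,b=x/s,y/s
    T=np.array(c["world_to_cam"]);R=T[:3,:3]
    return -R.T@T[:3,3],R.T@np.array([a,b,1.])
def onz(c,u,v,z):
    o,d=ray(c,u,v);return o+d*(z-o[2])/d[2]
def proj(c,p):
    T=np.array(c["world_to_cam"]);q=T[:3,:3]@np.array(p)+T[:3,3];a,b=q[:2]/q[2]
    s=1+c["k1"]*(a*a+b*b);K=c["K"];return K[0][0]*a*s+K[0][2],K[1][1]*b*s+K[1][2]
def save(c,n,box=None,sc=1):
    im=c["color"][:,:,::-1]
    if box: im=im[box[1]:box[3],box[0]:box[2]]
    cv2.imwrite("pics/"+n,cv2.resize(im,None,fx=sc,fy=sc,interpolation=cv2.INTER_CUBIC))
E
python3 - <<'E'
from h import *
for n in("top","side"):
    c=robot.read_camera(n);save(c,n+"1.png",sc=1.25);np.save(n+".npy",c,allow_pickle=True)
    print(n,ray(c,320,200),c["K"][0][0],c["k1"])
s=robot.read_state();print(s["t"],s["tcp_pos"],s["ee_rot"],s["finger_gap"])
E
```

```text
top (array([0.52789219, 0.00823997, 0.94838745]), array([ 0.12592819, -0.00388185, -0.99213957])) 499.59748075468514 0.039937231600096434
side (array([0.39095897, 0.59547674, 0.64575846]), array([ 0.27421761, -0.70934489, -0.6494596 ])) 431.64027428382053 0.005809698720167398
0.1 [0.20046157 0.56525839 0.23026141] [ 1.69577244e-01  9.85516501e-01 -8.64455096e-04 -1.94342068e-04] 1.0018951144054893
```

View pics/top1.png

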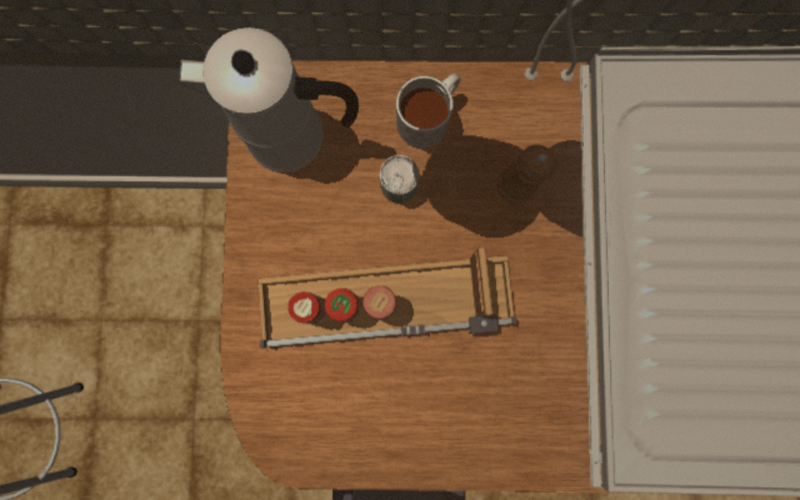

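View pics/side1.png

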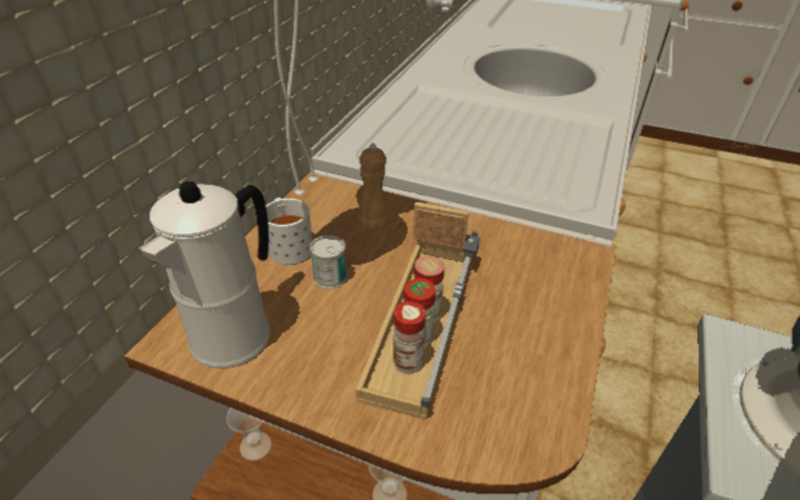

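The top view shows the rack with jars on the left (+y), the stop at about (483,285) and the clip at about (412,330) in the 1.25x picture. The sink drainer is to the right. I'll zoom in for exact pixels.

Run:
```python
from h import *
c=np.load("top.npy",allow_pickle=True).item()
save(c,"top2.png",(200,190,420,285),3.6)
save(c,"top3.png",(310,190,420,280),7)
```

```text
(no output)
```

View pics/top2.png

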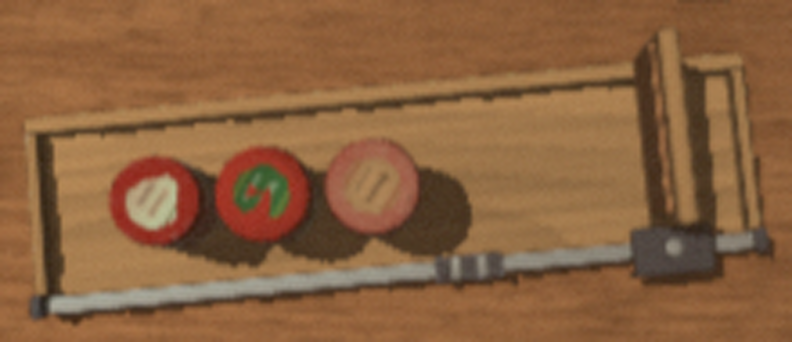

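View pics/top3.png

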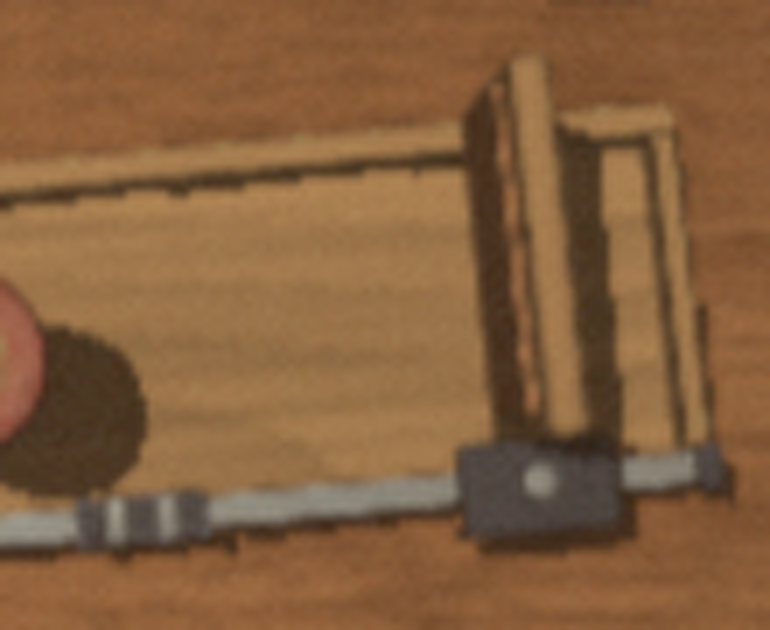

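The zooms show the panel's top strip from (528,60) to (569,429), the ribs at about (167,517) and (117,522), and the saddle at (540,490). There are rack corners at (675,108) and (708,455) in the 7x crop, and at (27,125) in the 3.6x crop.

Run:
```python
from h import *
np.set_printoptions(precision=4,suppress=True)
c=np.load("top.npy",allow_pickle=True).item()
A=lambda x,y,z:onz(c,310+(x+.5)/7-.5,190+(y+.5)/7-.5,z)
B=lambda x,y,z:onz(c,200+(x+.5)/3.6-.5,190+(y+.5)/3.6-.5,z)
FR=A(675,106,.03);NR=A(708,450,.03);FL=B(27,122,.03)
print("corners",FR,NR,FL,"len",np.linalg.norm(FR-FL),"wid",np.linalg.norm(FR-NR))
e0=A(712,470,.044);e1=B(38,307,.044);print("rail blocks",e0,e1,np.linalg.norm(e1-e0))
ey=(FL-FR)/np.linalg.norm(FL-FR);yr=(e1-e0)/np.linalg.norm(e1-e0);print(ey,yr)
ey=ey+yr;ey[2]=0;ey/=np.linalg.norm(ey);ex=np.array([ey[1],-ey[0],0]);print("yaw",np.degrees(np.arctan2(-ey[0],ey[1])))
O=(FL+A(708,453,.03))/2
O[2]=0;print("O",O)
fr=lambda p:(np.dot(p-O,ex),np.dot(p-O,ey))
for n,p in dict(openfar=A(545,58,.118),opennear=A(586,428,.118),farL=A(512,62,.118),nearL=A(552,430,.118),rib1=A(167,517,.039),rib2=A(117,522,.039),clipR=A(208,512,.037),clipL=A(78,524,.037),pin=A(540,482,.061),e0=e0,e1=e1,j1=B(372,187,.106)).items():print(n,p,np.round(fr(p),4))
```

```text
corners [ 0.6371 -0.1542  0.03  ] [ 0.5469 -0.1617  0.03  ] [0.5988 0.2121 0.03  ] len 0.3683045382611016 wid 0.09052090266466992
rail blocks [ 0.5416 -0.1601  0.044 ] [0.5056 0.2002 0.044 ] 0.36202221848009736
[-0.104   0.9946  0.    ] [-0.0993  0.9951  0.    ]
yaw 5.833800247731619
O [0.5725 0.0252 0.    ]
openfar [ 0.6379 -0.1078  0.118 ] [ 0.0516 -0.139 ]
opennear [ 0.55   -0.1168  0.118 ] [-0.0369 -0.139 ]
farL [ 0.6369 -0.0999  0.118 ] [ 0.0514 -0.131 ]
nearL [ 0.5494 -0.1088  0.118 ] [-0.0366 -0.131 ]
rib1 [ 0.528  -0.0206  0.039 ] [-0.0489 -0.041 ]
rib2 [ 0.5266 -0.0077  0.039 ] [-0.049  -0.0281]
clipR [ 0.5294 -0.0312  0.037 ] [-0.0486 -0.0518]
clipL [0.526  0.0024 0.037 ] [-0.0486 -0.018 ]
pin [ 0.5378 -0.1137  0.061 ] [-0.0486 -0.1347]
e0 [ 0.5416 -0.1601  0.044 ] [-0.0496 -0.1812]
e1 [0.5056 0.2002 0.044 ] [-0.0488  0.1809]
j1 [0.564 0.033 0.106] [-0.0077  0.0086]
```

Measurements agree: rack width and length, panel thickness, rib spacing and clip length all match. The seat is at rack y ≈ -0.0353, so travel is about 0.10 m. I'll approach behind the open side with the gripper shut and tool y along rack x.

```bash
python3 -m creep '[[0.55,-1,0,0,0,-0.24,0],[0.55,-1,0,0,0,-0.24,0],[0.55,-1,0,0,0,-0.24,0],[0.55,-1,0,0,0,-0.24,0]]'
python3 -m creep '[[0.55,-1,0,0,0,-0.24,0],[0.55,-1,0,0,0,-0.24,0],[0.55,-1,0,0,0,-0.24,0],[0.55,-1,0,0,0,-0.24,0]]'
```

```text
t: 0.43
tcp_pos: [0.2685, 0.4418, 0.2311]
ee_rot: [0.356, 0.935, -0.001, 0.001]
contact_force: [0.3, -0.9, -1.1]
finger_gap: 0.456
grip_force: 0.0
t: 0.77
tcp_pos: [0.3344, 0.3217, 0.2312]
ee_rot: [0.525, 0.851, -0.0, 0.001]
contact_force: [0.6, 0.2, 0.5]
finger_gap: 0.001
grip_force: 0.0
```

```bash
python3 -m creep '[[0.55,-1,0,0,0,-0.24,0],[0.55,-1,0,0,0,-0.24,0],[0.55,-1,0,0,0,-0.24,0],[0.55,-1,0,0,0,-0.24,0]]'
python3 -m creep '[[0.55,-1,0,0,0,0,0],[0.55,-1,0,0,0,0,0],[0.55,-1,0,0,0,0,0],[0.55,-1,0,0,0,0,0]]'
python3 -m creep '[[0.55,-1,0,0,0,0,0],[0.55,-1,0,0,0,0,0],[0.55,-1,0,0,0,0,0],[0.55,-1,0,0,0,0,0]]'
python3 -m creep '[[0.55,-1,0,0,0,0,0],[0.55,-1,0,0,0,0,0],[0.55,-1,0,0,0,0,0],[0.55,-1,0,0,0,0,0],[0.55,-1,0,0,0,0,0]]'
```

```text
t: 1.1
tcp_pos: [0.4003, 0.2014, 0.2309]
ee_rot: [0.675, 0.738, -0.001, 0.001]
contact_force: [0.5, 0.5, 0.1]
finger_gap: 0.003
grip_force: 0.0
t: 1.43
tcp_pos: [0.4661, 0.0812, 0.2304]
ee_rot: [0.673, 0.74, -0.001, 0.001]
contact_force: [0.4, 0.0, -0.2]
finger_gap: 0.002
grip_force: 0.0
t: 1.77
tcp_pos: [0.5319, -0.0386, 0.2299]
ee_rot: [0.672, 0.74, -0.001, -0.0]
contact_force: [1.0, 0.4, -0.5]
finger_gap: -0.003
grip_force: 0.0
t: 2.18
tcp_pos: [0.597, -0.1566, 0.2292]
ee_rot: [0.672, 0.74, -0.001, -0.001]
contact_force: [0.5, -0.3, 0.2]
finger_gap: 0.002
grip_force: 0.0
```

```bash
python3 -m creep '[[0.03,-0.02,-0.6,0,0,0,0],[0.03,-0.02,-0.6,0,0,0,0],[0.03,-0.02,-0.6,0,0,0,0]]'
python3 -m creep '[[0,0,-0.2,0,0,0,0],[0,0,-0.4,0,0,0,0],[0,0,-0.55,0,0,0,0],[0,0,-0.55,0,0,0,0]]'
python3 - <<'E'
from h import *
for n in("top","side"):
    c=robot.read_camera(n);print(proj(c,robot.read_state()["tcp_pos"]))
    save(c,n+"4.png",(300,150,440,255) if n=="top" else (290,130,430,235),5)
E
```

```text
t: 2.43
tcp_pos: [0.5971, -0.1542, 0.151]
ee_rot: [0.671, 0.742, -0.002, -0.006]
contact_force: [-0.5, 0.5, -2.3]
finger_gap: -0.004
grip_force: 0.0
t: 2.77
tcp_pos: [0.5983, -0.1547, 0.0903]
ee_rot: [0.671, 0.742, -0.001, -0.003]
contact_force: [0.1, 0.3, -0.8]
finger_gap: -0.001
grip_force: 0.0
(np.float64(413.27199946207355), np.float64(222.45911191664615))
(np.float64(355.3284203256987), np.float64(162.14638714821427))
```

View pics/side4.png

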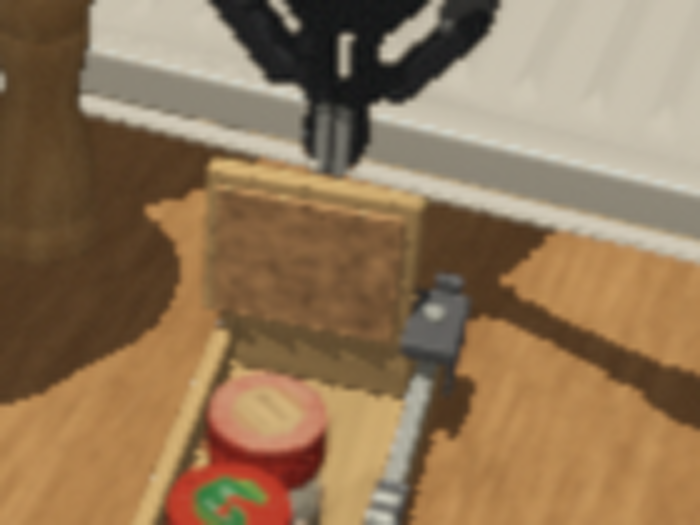

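The side view shows the shut fingers behind the panel, near mid-width, with their tips below the panel's top at (315,165). Now I'll creep to contact.

```bash
python3 -m creep '[[-0.01,0.1,0,0,0,0,0],[-0.02,0.2,0,0,0,0,0],[-0.02,0.2,0,0,0,0,0],[-0.02,0.2,0,0,0,0,0]]'
python3 -m creep '[[-0.002,0.02,0,0,0,0,0],[-0.004,0.04,0,0,0,0,0],[-0.006,0.06,0,0,0,0,0],[-0.008,0.08,0,0,0,0,0],[-0.01,0.1,0,0,0,0,0]]'
```

```text
t: 3.2
tcp_pos: [0.5983, -0.1317, 0.0949]
ee_rot: [0.671, 0.742, 0.001, 0.001]
contact_force: [0.5, -0.5, 0.5]
finger_gap: -0.002
grip_force: 0.0
t: 3.62
tcp_pos: [0.5965, -0.1211, 0.0933]
ee_rot: [0.671, 0.741, -0.0, 0.0]
contact_force: [0.2, -1.3, -0.7]
finger_gap: 0.001
grip_force: 0.6
```

```bash
python3 -m creep '[[-0.005,0.05,0,0,0,0,0],[-0.01,0.1,0,0,0,0,0],[-0.015,0.15,0,0,0,0,0],[-0.02,0.2,0,0,0,0,0],[-0.025,0.25,0,0,0,0,0],[-0.03,0.3,0,0,0,0,0],[-0.035,0.35,0,0,0,0,0],[-0.04,0.4,0,0,0,0,0],[-0.045,0.45,0,0,0,0,0],[-0.05,0.5,0,0,0,0,0]]'
python3 - <<'E'
from h import *
c=robot.read_camera("top");save(c,"top5.png",(290,180,410,270),6.6);np.save("top5.npy",c,allow_pickle=True)
print(robot.read_state()["tcp_pos"])
E
```

```text
t: 4.45
tcp_pos: [0.5904, -0.0603, 0.0932]
ee_rot: [0.671, 0.741, -0.0, -0.0]
contact_force: [-0.7, -1.6, 0.4]
finger_gap: -0.001
grip_force: 0.6
[ 0.59043742 -0.05910721  0.09323095]
```

View pics/top5.png

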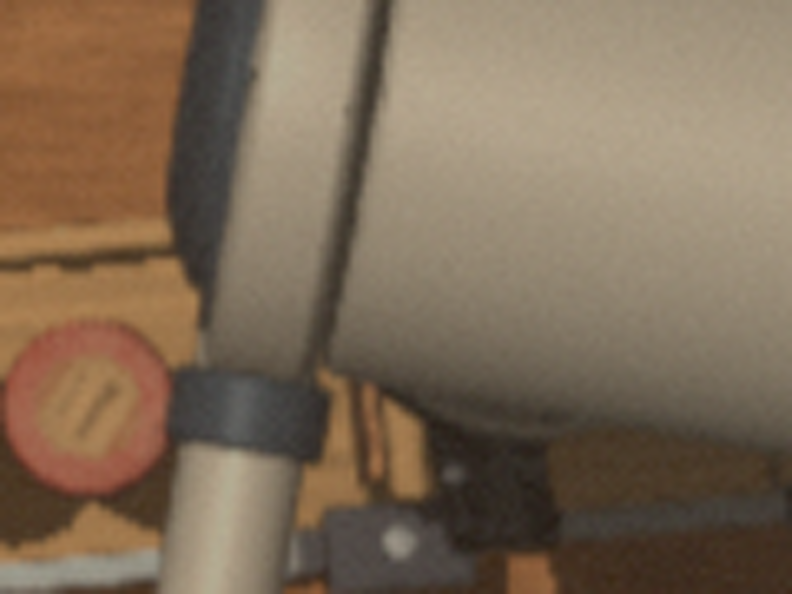

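The picture shows the saddle's pin at (400,543) and the panel's near top edge at about (430,490). The saddle is just short of the clip. I'll work out the rest from the pin.

Run:
```python
from h import *
c=np.load("top5.npy",allow_pickle=True).item()
O=np.array([.5725,.0252,0]);ex=np.array([.9948,.1016,0]);ey=np.array([-.1016,.9948,0])
def A(x,y,z):
    p=onz(c,290+(x+.5)/6.6-.5,180+(y+.5)/6.6-.5,z)-O;return np.round((p@ex,p@ey),4)
print(A(400,543,.061),A(430,488,.118),A(390,490,.118))
s=robot.read_state();p=s["tcp_pos"]-O;print(p@ex,p@ey,s["contact_force"])
```

```text
[-0.0487 -0.07  ] [-0.0357 -0.0751] [-0.0352 -0.0651]
0.009278531333097249 -0.08569124956528934 [0.80205728 0.72096965 0.34005872]
```

```bash
python3 -m creep '[[-0.004,0.04,0,0,0,0,0],[-0.008,0.08,0,0,0,0,0],[-0.012,0.12,0,0,0,0,0],[-0.016,0.16,0,0,0,0,0],[-0.016,0.16,0,0,0,0,0]]'
python3 -m creep '[[-0.001,0.01,0,0,0,0,0],[-0.002,0.02,0,0,0,0,0],[-0.003,0.03,0,0,0,0,0],[-0.003,0.03,0,0,0,0,0]]'
```

```text
t: 4.92
tcp_pos: [0.5886, -0.0406, 0.0932]
ee_rot: [0.671, 0.742, 0.0, -0.0]
contact_force: [-0.6, -0.1, -0.2]
finger_gap: 0.002
grip_force: 0.0
t: 5.25
tcp_pos: [0.5883, -0.038, 0.0933]
ee_rot: [0.671, 0.741, 0.0, -0.0]
contact_force: [-0.1, 0.6, -1.6]
finger_gap: -0.002
grip_force: 0.1
```

```bash
python3 -m creep '[[-0.001,0.01,0,0,0,0,0],[-0.002,0.02,0,0,0,0,0],[-0.003,0.03,0,0,0,0,0],[-0.003,0.03,0,0,0,0,0]]'
python3 -m creep '[[-0.001,0.01,0,0,0,0,0],[-0.002,0.02,0,0,0,0,0],[-0.002,0.02,0,0,0,0,0]]'
```

```text
t: 5.58
tcp_pos: [0.5881, -0.0357, 0.0933]
ee_rot: [0.672, 0.741, -0.001, 0.001]
contact_force: [1.1, -4.2, -0.7]
finger_gap: -0.001
grip_force: 2.6
t: 5.83
tcp_pos: [0.588, -0.0352, 0.0934]
ee_rot: [0.672, 0.74, -0.002, 0.002]
contact_force: [2.3, -10.9, -1.8]
finger_gap: -0.0
grip_force: 5.7
```

```bash
python3 -m creep '[[0,0.005,0,0,0,0,0],[-0.001,0.01,0,0,0,0,0],[-0.001,0.01,0,0,0,0,0]]'
```

```text
t: 6.08
tcp_pos: [0.588, -0.0351, 0.0934]
ee_rot: [0.672, 0.74, -0.002, 0.003]
contact_force: [2.3, -14.8, -1.7]
finger_gap: 0.005
grip_force: 7.3
```

The force is 15 N without the stop giving, above the expected 7–10 N. I'll look before pushing on.

Run:
```python
from h import *
c=robot.read_camera("side");save(c,"side6.png",(270,110,430,230),5);np.save("side6.npy",c,allow_pickle=True)
c=robot.read_camera("top");save(c,"top6.png",(290,180,410,270),6.6);np.save("top6.npy",c,allow_pickle=True)
s=robot.read_state();print(s["t"],s["contact_force"],s["ft_torque"],s["q"])
```

```text
6.1833 [  2.54922196 -14.55420077  -1.77372671] [-2.25620183 -0.41992638  0.04256753] [-0.11337345  0.07678861  1.48989172 -0.00675891  1.57283559 -0.20929365]
```

View pics/side6.png

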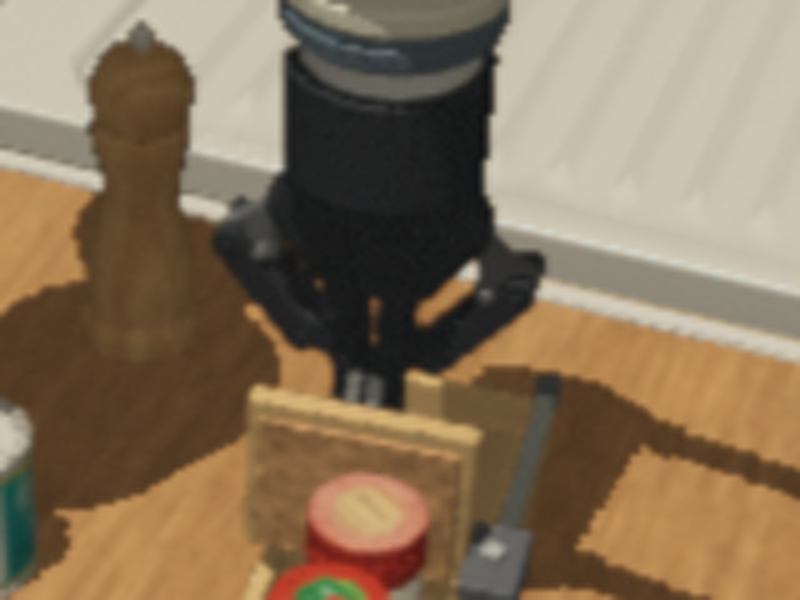

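View pics/top6.png

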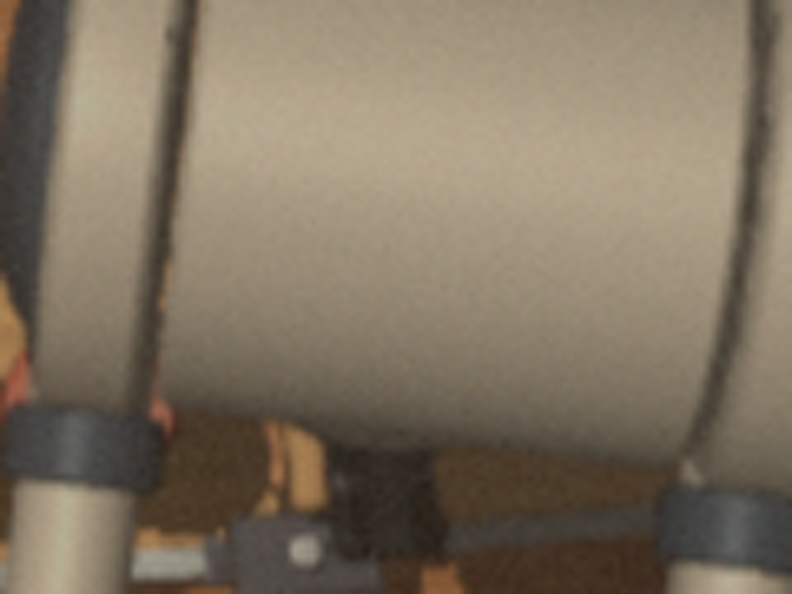

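Nothing else is touched: the fingers meet only the panel's open face and jar_1 is clear. The pin is at (306,550) in the top crop, and the panel's near top strip spans 290–325 at row 500.

```bash
python3 - <<'E'
from h import *
c=np.load("top6.npy",allow_pickle=True).item()
O=np.array([.5725,.0252,0]);ex=np.array([.9948,.1016,0]);ey=np.array([-.1016,.9948,0])
def A(x,y,z):
    p=onz(c,290+(x+.5)/6.6-.5,180+(y+.5)/6.6-.5,z)-O;return np.round((p@ex,p@ey),4)
print(A(306,550,.061),A(326,500,.118),A(289,500,.118),"clipL",A(209,558,.037))
s=robot.read_state();p=s["tcp_pos"]-O;print(p@ex,p@ey)
E
python3 -m creep '[[-0.001,0.005,0,0,0,0,0],[-0.001,0.005,0,0,0,0,0]]'
```

```text
[-0.0483 -0.0448] [-0.0363 -0.0489] [-0.0354 -0.0397] clipL [-0.0481 -0.019 ]
0.00929302690044829 -0.06150900582741457
t: 6.35
tcp_pos: [0.5878, -0.0337, 0.0934]
ee_rot: [0.672, 0.74, -0.002, 0.002]
contact_force: [2.2, -10.6, -1.6]
finger_gap: 0.001
grip_force: 5.4
```

It slipped 1.4 mm up the rib, with the force dropping. I'll continue in tiny steps.

```bash
python3 -m creep '[[-0.001,0.007,0,0,0,0,0],[-0.001,0.007,0,0,0,0,0]]'; python3 -m creep '[[-0.001,0.007,0,0,0,0,0],[-0.001,0.007,0,0,0,0,0]]'
```

```text
t: 6.52
tcp_pos: [0.5876, -0.031, 0.0933]
ee_rot: [0.672, 0.741, -0.001, 0.001]
contact_force: [2.5, -4.0, -0.9]
finger_gap: -0.001
grip_force: 2.1
t: 6.68
tcp_pos: [0.5873, -0.0285, 0.0933]
ee_rot: [0.671, 0.741, 0.0, -0.0]
contact_force: [0.6, -0.8, -0.4]
finger_gap: -0.003
grip_force: 0.5
```

```bash
python3 -m creep '[[0,0,0,0,0,0,0],[0,0,0,0,0,0,0]]'
python3 - <<'E'
from h import *
c=robot.read_camera("top");np.save("top7.npy",c,allow_pickle=True)
save(c,"top7.png",(290,220,410,280),6.6)
s=robot.read_state();p=s["tcp_pos"]-np.array([.5725,.0252,0]);print(p@np.array([-.1016,.9948,0]),s["contact_force"])
E
```

```text
t: 6.85
tcp_pos: [0.5871, -0.028, 0.0933]
ee_rot: [0.671, 0.741, 0.0, -0.0]
contact_force: [-0.8, -0.5, 1.0]
finger_gap: -0.003
grip_force: 0.0
-0.054383938857415194 [0.61810281 0.10117633 0.38045325]
```

View pics/top7.png

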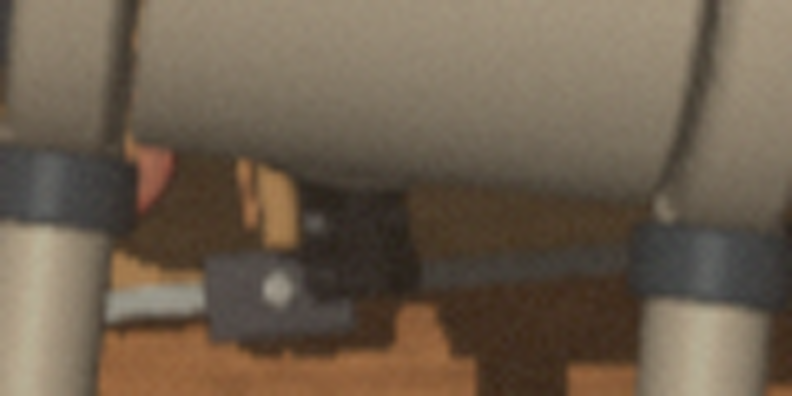

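The pin is now at (278,289), about 7.5–9 mm ahead of its last position, and the force is zero, so it seems to have jumped in. I'll probe gently to see that it resists at the seat.

```bash
python3 -m creep '[[-0.001,0.007,0,0,0,0,0],[-0.001,0.007,0,0,0,0,0]]'; python3 -m creep '[[-0.001,0.007,0,0,0,0,0],[-0.001,0.007,0,0,0,0,0]]'
```

```text
t: 7.07
tcp_pos: [0.5869, -0.0273, 0.0933]
ee_rot: [0.671, 0.741, 0.0, -0.0]
contact_force: [-0.0, 0.3, -0.4]
finger_gap: 0.001
grip_force: 0.0
t: 7.23
tcp_pos: [0.5869, -0.0267, 0.0932]
ee_rot: [0.671, 0.741, 0.0, -0.0]
contact_force: [0.5, 0.2, -0.7]
finger_gap: -0.002
grip_force: 0.0
```

There's still no contact, so the stop sprang ahead on its own, which means it clicked. Backing off and clearing the view.

```bash
python3 -m creep '[[0.02,-0.2,0,0,0,0,0],[0.04,-0.4,0,0,0,0,0],[0.04,-0.4,0,0,0,0,0]]'; python3 -m creep '[[0,0,0.3,0,0,0,0],[0,0,0.6,0,0,0,0],[0,0,0.9,0,0,0,0],[0,0,1,0,0,0,0],[0,0,1,0,0,0,0]]'
python3 -m creep '[[-0.6,-1,0,0,0,0,0],[-0.6,-1,0,0,0,0,0],[-0.6,-1,0,0,0,0,0],[-0.6,-1,0,0,0,0,0]]'
python3 -m creep '[[-0.6,-1,0,0,0,0,0],[-0.6,-1,0,0,0,0,0],[-0.6,-1,0,0,0,0,0],[-0.6,-1,0,0,0,0,0],[-0.6,-1,0,0,0,0,0]]'
python3 - <<'E'
from h import *
c=robot.read_camera("top");np.save("top8.npy",c,allow_pickle=True)
save(c,"top8.png",(270,180,380,265),7)
E
```

```text
t: 7.48
tcp_pos: [0.5918, -0.0782, 0.0932]
ee_rot: [0.672, 0.74, -0.001, 0.001]
contact_force: [0.4, -0.5, 0.9]
finger_gap: 0.001
grip_force: 0.0
t: 7.9
tcp_pos: [0.5933, -0.0748, 0.2191]
ee_rot: [0.671, 0.741, 0.003, 0.004]
contact_force: [-0.6, -0.7, 0.4]
finger_gap: 0.002
grip_force: 0.0
t: 8.23
tcp_pos: [0.5171, -0.198, 0.2116]
ee_rot: [0.672, 0.74, -0.001, -0.001]
contact_force: [0.1, 0.3, -0.3]
finger_gap: -0.002
grip_force: 0.0
t: 8.65
tcp_pos: [0.4454, -0.3174, 0.2114]
ee_rot: [0.673, 0.74, -0.001, -0.001]
contact_force: [0.3, 0.8, 0.7]
finger_gap: 0.001
grip_force: 0.0
```

View pics/top8.png

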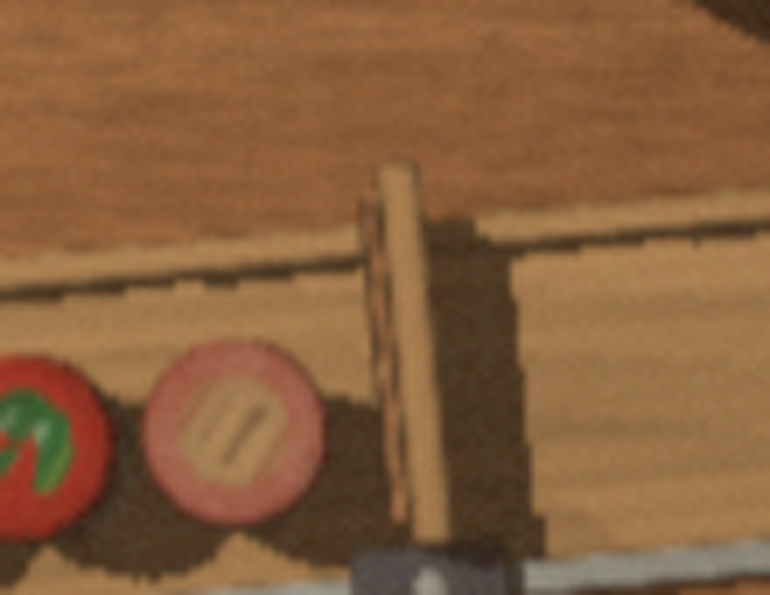

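The stop stands clear of jar_1, with its top strip running from (380–415,165) to (412–448,540). jar_1's lid is at (235,432). Next I'll check the position numerically.

Run:
```python
from h import *
c=np.load("top8.npy",allow_pickle=True).item()
O=np.array([.5725,.0252,0]);ex=np.array([.9948,.1016,0]);ey=np.array([-.1016,.9948,0])
def A(x,y,z):
    p=onz(c,270+(x+.5)/7-.5,180+(y+.5)/7-.5,z)-O;return np.round((p@ex,p@ey),4)
print(A(380,165,.118),A(415,163,.118),A(412,540,.118),A(448,538,.118),"pin",A(429,580,.061),"jar",A(235,432,.106))
```

```text
[ 0.0525 -0.0322] [ 0.0523 -0.0406] [-0.0369 -0.0314] [-0.0372 -0.0399] pin [-0.0467 -0.036 ] jar [-0.0072  0.0083]
```

The panel's mid-thickness is at rack y ≈ -0.036, against the seat at -0.0353, so it is seated. jar_1 hasn't moved and the arm is clear.

```bash
python3 -c "
from workcell import robot
print(robot.sign_off())"
```

```text
the job is handed in; nothing more can be done
None
```

The job is handed in: I pushed the stop from its open side until it sprang into the catch, and the last top view shows it within about 1 mm of the measured seat, with jar_1 where it stood and the arm clear; the push peaked at about 15 N, above the 7–10 N expected.

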